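Count three valve caps from the magazine feeder into a tray

TASK

Make up one set of valve caps: slide the empty steel tray endways, straight and central, up against the stop under the outlet of the cap feeder, and leave it there. Then work the feeder's spring-return push plate so that exactly three caps drop into the tray, one for each full stroke, and let the plate spring back; the other caps stay in the magazine and nothing else on the bench is disturbed.

Things in the scene. Friction and masses are not known exactly. Their poses are not given: they have to be found in the camera images.
- feeder: Heavy aluminium and steel bench feeder for valve caps; does not move. Origin on the bench under the magazine's centre; +y points to the outlet and is the push direction. The cap stack stands between six upright rods on a deck 70 mm high; a ring of 73 mm diameter ties the rods at 176 to 186 mm height. Base plate 104 mm wide (x), y = -118 to +4 mm.
- outlet (a point): Middle of the front edge of the feeder's deck, 70 mm above the bench, 50 mm from the feeder's origin; caps are pushed over this edge (towards the feeder's +y) and drop up to 68 mm. Axes as the feeder's.
- tray_stop (a point): Middle of the upright stop face for the tray, 96 mm wide, 10 mm above the bench and 4 mm from the feeder's origin; axes as the feeder's, +y points out of the face to the tray. The deck (underside 62 mm high) overhangs the face by 46 mm, so the tray's end goes under it.
- pusher (a joint): Travel of the feeder's slide (m) along the feeder's +y: 0 = sprung back, 0.080 = full stroke at the end stop. The spring returns it with 2.5 N at rest, 6.5 N at full stroke, in under a second. Each full stroke pushes the lowest cap off the deck, in its last 20 mm; once sprung back the stack drops for the next. A short stroke moves the cap only part of the way.
- push_face (a point): Middle of the rear face, the one to press, of the black upright push plate at the slide's rear end: plate 56 mm wide, 8 mm thick, from 70 to 126 mm above the bench; this point is 106 mm up and moves with the slide. At rest it is 196 mm behind the feeder's origin. Axes as the feeder's. Behind the plate is bare bench.
- tray: Loose empty shallow steel tray, 101 mm (x) by 161 mm (y), walls 18 mm high and 2 mm thick, floor 2 mm thick, 0.28 to 0.46 kg. Origin at the centre of its underside. It starts 55 to 110 mm short of the stop, a little aside and turned. Home against the stop its centre is 84.5 mm from the feeder's origin along the feeder's +y, its long axis along that line.
- cap_1: Zinc-plated round valve cap, 48 mm diameter, 13 mm thick, 34 g, number 1 from the bottom of the stack of seven in the magazine. Origin at the centre of its underside.
- cap_2: Zinc-plated round valve cap, 48 mm diameter, 13 mm thick, 34 g, number 2 from the bottom of the stack of seven in the magazine. Origin at the centre of its underside.
- cap_3: Zinc-plated round valve cap, 48 mm diameter, 13 mm thick, 34 g, number 3 from the bottom of the stack of seven in the magazine. Origin at the centre of its underside.
- cap_4: Zinc-plated round valve cap, 48 mm diameter, 13 mm thick, 34 g, number 4 from the bottom of the stack of seven in the magazine. Origin at the centre of its underside.
- cap_5: Zinc-plated round valve cap, 48 mm diameter, 13 mm thick, 34 g, number 5 from the bottom of the stack of seven in the magazine. Origin at the centre of its underside.
- cap_6: Zinc-plated round valve cap, 48 mm diameter, 13 mm thick, 34 g, number 6 from the bottom of the stack of seven in the magazine. Origin at the centre of its underside.
- cap_7: Zinc-plated round valve cap, 48 mm diameter, 13 mm thick, 34 g, number 7 from the bottom of the stack of seven in the magazine. Origin at the centre of its underside.
- cover_a: Bystander: round valve cover, an open cup of 57 mm diameter and 17 mm height, loose beside the feeder. Leave alone.
- cover_b: Bystander: a second cover like cover_a.
- hex_key: Bystander: L-shaped hex key, 88 mm long, 6 mm thick, loose beside the feeder. Leave alone.
- barb_a: Bystander: brass hose barb, 30 mm tall, 19 mm wide, standing loose beside the feeder. Leave alone.
- screw_jar: Bystander: jar of screws, 58 mm wide, 75 mm tall, standing behind the work. Leave alone.

How it is judged:
By the outcome, as a careful person would: the job done as asked, in the order asked, and still so for the second after the job is handed in, with the robot touching nothing.
It also fails if it takes over 53 s, if anything falls off the work surface, if the arm or the gripper's body presses on something with over 40 N, if the wrist force passes 120 N, or if a joint passes its speed limit or range.

ROBOT

A 7-joint arm with a two-finger parallel gripper is mounted at the origin on a cart in front of the work surface, level with it; the furniture and walls round the work are solid. World frame = base frame: x ahead of the robot, y to its left, z up, the work surface at z = 0. Lengths are in m, angles in degrees, forces in N, time in s.
With the tool pointing down it reaches from about 0.425 to 0.875 m from the base axis. Payload 4.7 kg.
Tool frame: the origin (TCP) lies between the finger pads; the fingertips stand env.tip_reach ahead of it and the grasp point (between the pads) lies 2 mm behind it (env.tip_reach is the distance from the TCP to the fingertips, in m); z points along the fingers, y is the line along which they close (so a half turn about z gives the same grasp; the last joint's range is limited). The gripper opens to 87 mm and grips with 3 to 60 N. Pads are 19 mm wide; open, the fingers measure 117 mm over their backs; the gripper's body (75 mm by 190 mm) begins 51 mm behind the grasp point.
Start: joints at [69.964, 18.392, -4.016, 83.108, 1.295, 78.541, -3.26], TCP at [0.231, -0.607, 0.24] pointing down, gripper open.
Joint ranges: [-163.93, 163.93], [-17.29, 119.83], [-79.2, 71.16], [3.27, 140.29], [-89.18, 269.18], [5.43, 117.66], [-154.24, 154.24]. Speed limits (degrees/s): [147.25, 147.25, 180, 180, 180, 180, 180].

INTERFACE

Orientations are given as [roll, pitch, yaw] about the fixed x, y, z axes, in that order (R = Rz(yaw) Ry(pitch) Rx(roll)).
In Python, from cell import env, cam, job gives the robot as it stands (env), with the cameras (cam) and the job (job).
- The arm moves only by the tool step_hand, called after "Emit:" by a JSON object that holds its "method" and its "body", one argument or row to a line. Schema: {"type":"object","properties":{"moves":{"type":"array","items":{"type":"number"},"minItems":5,"maxItems":40},"force":{"type":"number"},"only":{"type":"string"},"quiet":{"type":"boolean"},"lines":{"type":"string"}},"required":["moves"],"additionalProperties":false}. moves is one flat list of numbers that holds 1 to 8 rows one after another, with no inner brackets; each row has 5 numbers: dx, dy, dz in m, then a turn about the tool's z in degrees, then the finger opening in m; each row is the pose to reach, as a shift and turn from the pose commanded when the call began, along the tool's axes at that moment; what a row does not reach only later rows make up. A row lasts 1/12 s, in which the tool goes at most 0.0417 m and 7.16 degrees, less where a joint would pass 70% of its speed; a pose out of reach is approached as far as the arm can. The fingers move at their own pace and stop on an object; force is the grip in N (left out, the last holds). Time passes only in rows, so rows that do not move let the fingers close. The tool returns the time, the measured TCP pose, the force, the opening and the grip force at its end. only (a regular expression) keeps the lines of the reply that match it, lines (a string "A,B") keeps lines A to B, and quiet returns only ok. Input that does not fit is refused with a message, and nothing moves.
- env.get_obs(): the state, without advancing time (a new reading comes with each control period).
- cam.read_camera(name): name is "side" or "top"; returns a dict with "color" (400x640x3 uint8, blue, green, red), "fx", "fy", "cx", "cy" (pixels), "dist" ([k1, k2, p1, p2, k3] as OpenCV has them; the pictures are not rectified), "world_from_camera" (4x4, takes a point from camera to world coordinates). Camera axes: x right, y down, z forward; pixel columns grow to the right and rows downward; lengths in m; the calibration is good to about 2 mm. A picture is of the moment at which its call begins. There is no depth.
- job.sign_off(): hands the job in; it is judged then, once.
The state is a dict: "time_s": time; "qpos": joint angles; "joint_velocities": joint speeds; "effort": joint torques, N m; "tool_pos": TCP position; "tool_rot": TCP orientation; "force": force on the tool from outside, world axes, zero at the start; "wrist_torque": the same for the moment, N m; "grip_width": finger opening in m; "grasp_force": force on a finger pad.
Only numpy, scipy, OpenCV 4.12 (cv2) and the standard library are available. Lean on these libraries where they do the work, as an engineer would, in place of code of your own. Each camera call takes 0.05 s, during which the arm holds its last target. There are 200 camera calls.

## Working session

There is one attempt and no reset: what is moved stays moved. The work goes in short steps, Python scripts to look and compute and a tool call to move; the robot and the scene stay as the last step left them, time stands still between calls to the robot, and variables do not carry over. Pictures are saved under pics/ and viewed, at most 10 in all, crops included, and the job is handed in when it is done.

```bash
ls; mkdir -p pics; python3 - <<'E'
from cell import env, cam, job
import cv2
o=env.get_obs();print({k:o[k] for k in('time_s','tool_pos','tool_rot','grip_width','force')},env.tip_reach)
for n in('side','top'):
    c=cam.read_camera(n);cv2.imwrite(f'pics/{n}0.png',c['color']);print(n,c['fx'],c['fy'],c['cx'],c['cy'],c['dist'],c['world_from_camera'])
E
```

```text
cell.py
pics
{'time_s': 0.0, 'tool_pos': array([ 0.2310565 , -0.60699014,  0.23846355]), 'tool_rot': array([-1.79891852e+02,  5.03082856e-03,  2.08444483e+01]), 'grip_width': 0.08706034754526636, 'force': array([-0.28930083, -0.43149263, -1.15912881])} 0.017
side 483.5212391329068 483.5212391329068 323.44584588469064 204.9722971438687 [-0.07479784  0.          0.          0.          0.        ] [[ 0.9600789  -0.08362448  0.26693715  0.35908044]
 [-0.27867851 -0.36857185  0.88684445 -0.81312358]
 [ 0.02422362 -0.9258303  -0.37716241  0.45707734]
 [ 0.          0.          0.          1.        ]]
top 434.2116952664471 434.2116952664471 327.0496722076334 198.18986260121738 [-0.06473166  0.          0.          0.          0.        ] [[ 0.00915928 -0.98481621  0.17335839  0.42755383]
 [-0.99931852 -0.01521419 -0.03363061 -0.01102251]
 [ 0.03575748 -0.17293222 -0.98428444  0.96878089]
 [ 0.          0.          0.          1.        ]]
```

View pics/top0.png

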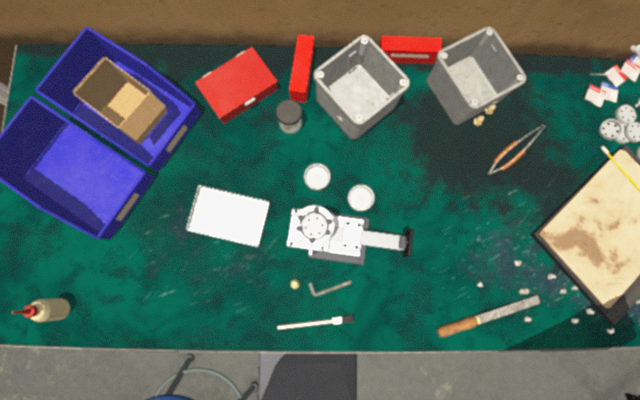

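View pics/side0.png

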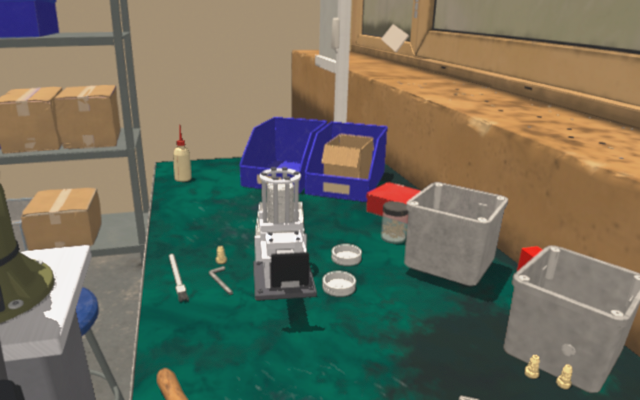

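The top view shows the feeder around (320,230) with its push plate at (408,243) and the tray at (228,215), so the push direction runs left (+y). The side view looks along the feeder from behind the push plate, at about (290,270).

```bash
python3 - <<'E'
import cv2
t=cv2.imread('pics/top0.png')[170:310,175:425]
cv2.imwrite('pics/tc.png',cv2.resize(t,None,fx=3.2,fy=3.2,interpolation=cv2.INTER_CUBIC))
s=cv2.imread('pics/side0.png')[155:310,195:375]
cv2.imwrite('pics/sc.png',cv2.resize(s,None,fx=3.8,fy=3.8,interpolation=cv2.INTER_CUBIC))
E
```

```text
(no output)
```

View pics/tc.png

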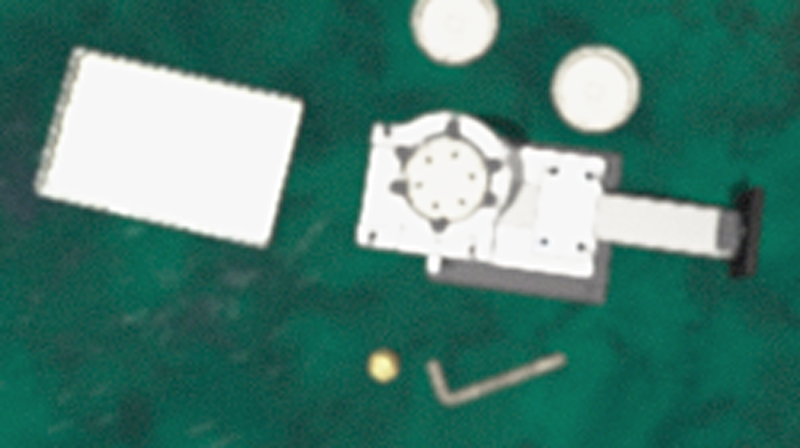

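View pics/sc.png

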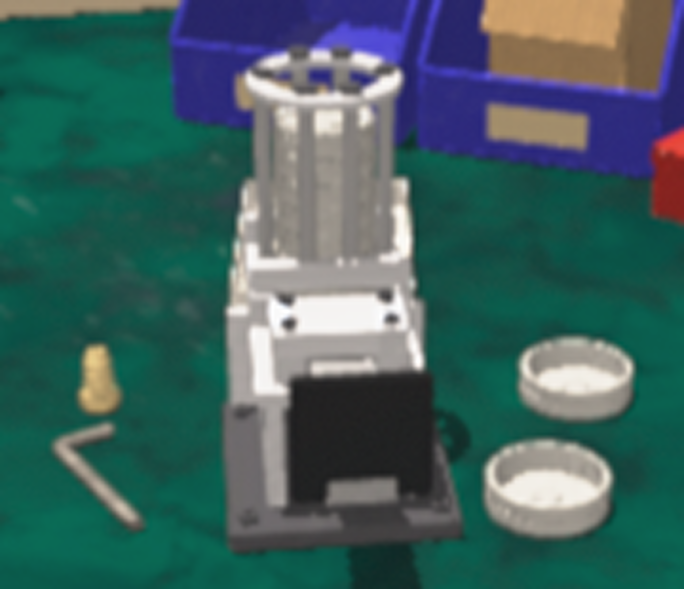

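The crops give these corners:
- **Tray rim (top crop):** (78,47), (303,100), (267,247), (38,193)
- **Deck front edge (top crop):** (376,124), (358,243)
- **Plate top rear edge (top crop):** (763,188), (755,274)
- **Plate rear face (side crop):** (290,378), (432,372), (434,490), (290,503)

```bash
cat > h.py <<'E'
import numpy as np,cv2
from scipy.optimize import least_squares
from cell import env, cam, job
C={n:cam.read_camera(n) for n in('side','top')}
def ray(n,p):
    c=C[n];K=np.array([[c['fx'],0,c['cx']],[0,c['fy'],c['cy']],[0,0,1]])
    u=cv2.undistortPoints(np.array([[p]],float),K,np.array(c['dist']))[0,0]
    T=c['world_from_camera'];return T[:3,3],T[:3,:3]@[u[0],u[1],1]
def atz(n,p,z):
    o,d=ray(n,p);return o+d*(z-o[2])/d[2]
def tri(a,b):
    A=[];B=[]
    for n,p in((('top'),a),('side',b)):
        o,d=ray(n,p);d=d/np.linalg.norm(d);P=np.eye(3)-np.outer(d,d);A.append(P);B.append(P@o)
    return np.linalg.lstsq(np.vstack(A),np.hstack(B),rcond=None)[0]
def proj(n,X):
    c=C[n];K=np.array([[c['fx'],0,c['cx']],[0,c['fy'],c['cy']],[0,0,1]]);M=np.linalg.inv(c['world_from_camera'])
    return cv2.projectPoints(np.atleast_2d(X).astype(float),cv2.Rodrigues(M[:3,:3])[0],M[:3,3],K,np.array(c['dist']))[0][:,0]
tc=lambda x,y:(x/3.2+174.66,y/3.2+169.66)
sc=lambda x,y:(x/3.8+194.63,y/3.8+154.63)
def fit(obs,x0):
    def w(p,L):
        c,s=np.cos(p[2]),np.sin(p[2]);return [p[0]+c*L[0]-s*L[1],p[1]+s*L[0]+c*L[1],L[2]]
    f=lambda p:np.concatenate([proj(n,w(p,L))[0]-q for n,q,L in obs])
    r=least_squares(f,x0,loss='soft_l1');return r.x,f(r.x).reshape(-1,2)
E
python3 - <<'E'
from h import *
np.set_printoptions(precision=4,suppress=True)
print('plate tri',tri(tc(763,188),sc(432,372)),tri(tc(755,274),sc(290,378)))
F=[('top',tc(376,124),(.0,.05,.07)),]
o=[('top',tc(763,188),(.028,-.196,.126)),('top',tc(755,274),(-.028,-.196,.126)),('top',tc(447,178),(0,0,.186)),
('side',sc(290,378),(-.028,-.196,.126)),('side',sc(432,372),(.028,-.196,.126)),('side',sc(290,503),(-.028,-.196,.07)),('side',sc(434,490),(.028,-.196,.07)),
('top',tc(622,155),(.052,-.118,.01)),('top',tc(605,302),(-.052,-.118,.01)),('top',tc(367,183.5),(0,.05,.07))]
p,r=fit(o,[.4,0,0]);print('feeder',p,np.degrees(p[2]));print(r)
t=[('top',tc(*q),(sx*.0505,sy*.0805,.018)) for q,sx,sy in(((78,47),1,1),((303,100),1,-1),((267,247),-1,-1),((38,193),-1,1))]
q,r=fit(t,[.4,.2,0]);print('tray',q,np.degrees(q[2]));print(r)
c,s=np.cos(p[2]),np.sin(p[2]);R=np.array([[c,-s],[s,c]]);print('tray in feeder',R.T@(q[:2]-p[:2]),np.degrees(q[2]-p[2]))
for n,a in(('coverA',(455,22)),('coverB',(595,88)),('barb',(383,365)),('hex',(440,400))):
  w=atz('top',tc(*a),.01);print(n,w, R.T@(w[:2]-p[:2]))
print(env.get_obs()['time_s'])
E
```

```text
plate tri [ 0.5189 -0.2096  0.1276] [ 0.4657 -0.2031  0.1284]
feeder [ 0.5167 -0.0126 -0.1232] -7.059407127282924
[[ 0.3497 -1.0939]
 [ 0.0077  0.4064]
 [-1.45   -0.8102]
 [-0.6258  1.6981]
 [ 0.6405  1.2386]
 [ 0.1033  2.1939]
 [-0.3477  3.2695]
 [-0.898  -0.5039]
 [-1.0938  0.1153]
 [-0.5468  0.5335]]
tray [ 0.5533  0.1737 -0.2129] -12.196427578959439
[[ 0.011   0.9599]
 [-0.0715  0.5439]
 [-0.0577 -0.7907]
 [ 0.1182 -0.5856]]
tray in feeder [0.0135 0.1894] -5.1370204516765146
coverA [ 0.6458 -0.0202  0.01  ] [0.129  0.0083]
coverB [ 0.5999 -0.1193  0.01  ] [ 0.0957 -0.0957]
barb [0.407  0.0254 0.01  ] [-0.1135  0.0243]
hex [ 0.384  -0.0135  0.01  ] [-0.1315 -0.0172]
0.2
```

```bash
cat >> h.py <<'E'
FE=np.array([.5167,-.0126,np.radians(-7.06)])
def R2(a): return np.array([[np.cos(a),-np.sin(a)],[np.sin(a),np.cos(a)]])
def fw(x,y): return FE[:2]+R2(FE[2])@[x,y]
def go(x,y,z,yaw):
    from scipy.spatial.transform import Rotation as Ro
    o=env.get_obs();R=Ro.from_euler('xyz',o['tool_rot'],degrees=True).as_matrix()
    d=R.T@(np.array([x,y,z])-o['tool_pos']);turn=-(yaw-o['tool_rot'][2]+180)%360-0
    print(np.round(d,4),'turn',round((o['tool_rot'][2]-yaw+180)%360-180,2),'dist',round(np.linalg.norm(d),3))
E
python3 - <<'E'
from h import *
t=np.radians(-12.2);w=np.array([.5533,.1737])+R2(t)@[0,.0795];print(w)
go(w[0],w[1],.27,-12.2)
E
```

Emit:
{"method": "step_hand", "body": {
  "moves": [0.02, -0.02, -0.03, 7, 0.04, 0.05, -0.05, -0.03, 14, 0.04, 0.08, -0.08, -0.03, 21, 0.04, 0.105, -0.11, -0.03, 28, 0.04, 0.13, -0.14, -0.03, 33, 0.04, 0.16, -0.17, -0.03, 33, 0.04, 0.19, -0.2, -0.03, 33, 0.04, 0.22, -0.23, -0.03, 33, 0.04]
}}

```text
time_s: 0.97
tool_pos: [0.3545, -0.3144, 0.2698]
tool_rot: [180.0, -0.0, -12.2]
force: [0.8, -0.2, 1.1]
grip_width: 0.0437
grasp_force: 0.0
```

```bash
python3 -c "
from h import *
go(.5701,.2514,.25,-12.2)"
```

```text
[ 0.0961 -0.5918  0.0212] turn 0.71 dist 0.6
```

```bash
sed -i "s/^C={n.*/class _C(dict):\n    def __missing__(s,n): s[n]=cam.read_camera(n);return s[n]\nC=_C()/" h.py
```

Emit:
{"method": "step_hand", "body": {
  "moves": [0.01, -0.04, 0, 0, 0.04, 0.02, -0.08, 0, 0, 0.04, 0.03, -0.12, 0, 0, 0.04, 0.035, -0.16, 0, 0, 0.04, 0.04, -0.2, 0, 0, 0.04, 0.045, -0.24, 0, 0, 0.04, 0.05, -0.28, 0, 0, 0.04, 0.055, -0.32, 0, 0, 0.04]
}}

```text
time_s: 1.73
tool_pos: [0.4756, -0.0137, 0.2699]
tool_rot: [180.0, -0.1, -12.2]
force: [0.1, 0.2, -0.3]
grip_width: 0.0399
grasp_force: 0.0
```

```bash
python3 -c "
from h import *
o=env.get_obs();print(o['tool_pos'],o['tool_rot'],o['time_s'])
go(.5701,.2514,.25,-12.2)"
```

```text
[ 0.47560458 -0.01367305  0.26990238] [ 1.79968083e+02 -6.61156660e-02 -1.21917152e+01] 1.7333
[ 0.0364 -0.2791  0.0198] turn 0.01 dist 0.282
```

Emit:
{"method": "step_hand", "body": {
  "moves": [0.01, -0.04, 0, 0, 0.04, 0.015, -0.08, 0, 0, 0.04, 0.02, -0.12, 0, 0, 0.04, 0.025, -0.16, 0.01, 0, 0.04, 0.03, -0.2, 0.03, 0, 0.04, 0.035, -0.24, 0.05, 0, 0.04, 0.0364, -0.27, 0.07, 0, 0.04, 0.0364, -0.279, 0.1, 0, 0.04]
}}

```text
time_s: 2.4
tool_pos: [0.5705, 0.257, 0.17]
tool_rot: [-179.6, -0.1, -11.8]
force: [-0.6, 0.7, 0.6]
grip_width: 0.0397
grasp_force: 0.0
```

```bash
python3 -c "
from h import *
go(.5701,.2514,.05,-12.2)"
```

```text
[0.0006 0.0064 0.12  ] turn 0.35 dist 0.12
```

Emit:
{"method": "step_hand", "body": {
  "moves": [0, 0, 0.03, 0, 0.04, 0, 0, 0.065, 0, 0.04, 0, 0, 0.1, 0, 0.04, 0, 0, 0.12, 0, 0.04, 0, 0, 0.12, 0, 0.04, 0, 0, 0.12, 0, 0.04]
}}

```text
time_s: 2.9
tool_pos: [0.5692, 0.2493, 0.0486]
tool_rot: [179.9, 0.1, -12.2]
force: [-0.6, 0.8, 0.9]
grip_width: 0.0401
grasp_force: 0.0
```

```bash
python3 - <<'E'
from h import *
go(.5701,.2514,.022,-12.2)
c=cv2.resize(C['top']['color'][150:290,170:370],None,fx=4,fy=4,interpolation=cv2.INTER_CUBIC)
s=cv2.resize(C['side']['color'][130:270,200:380],None,fx=4,fy=4,interpolation=cv2.INTER_CUBIC)
cv2.imwrite('pics/b1.png',c)
E
```

```text
[ 0.0005 -0.0023  0.0266] turn 0.02 dist 0.027
```

View pics/b1.png

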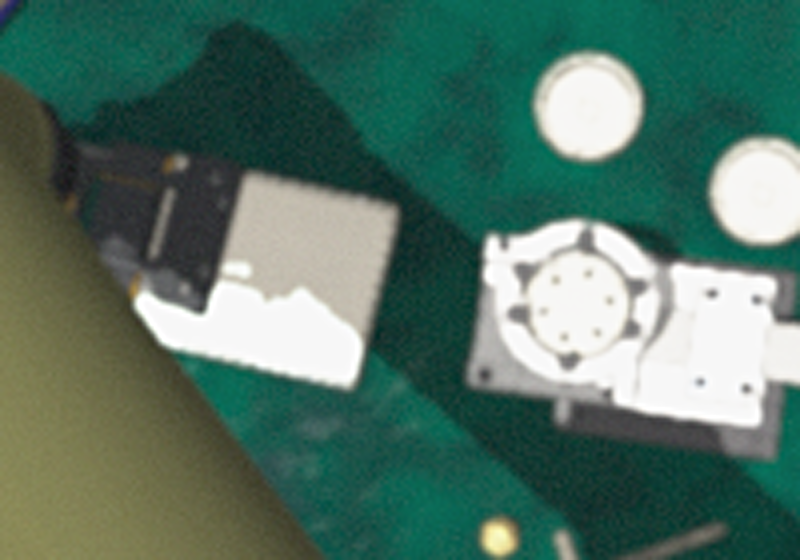

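The gripper body straddles the tray's far end wall and lines up with it, and the tray hasn't moved: its near corners are at (400,208) and (355,388). Next I go down and grip.

Emit:
{"method": "step_hand", "body": {
  "moves": [0, -0.002, 0.015, 0, 0.04, 0, -0.002, 0.025, 0, 0.04, 0, -0.002, 0.025, 0, 0.0, 0, -0.002, 0.025, 0, 0.0, 0, -0.002, 0.025, 0, 0.0, 0, -0.002, 0.025, 0, 0.0, 0, -0.002, 0.025, 0, 0.0, 0, -0.002, 0.025, 0, 0.0],
  "force": 25
}}

```text
time_s: 3.67
tool_pos: [0.5703, 0.2522, 0.025]
tool_rot: [-180.0, -0.0, -12.2]
force: [0.1, 1.5, -0.2]
grip_width: 0.0077
grasp_force: 0.5
```

```bash
python3 - <<'E'
from h import *
t=np.radians(-12.2)
o=env.get_obs();print(o['force'])
w=fw(0,.0845+.0795);print(w)
pre=fw(0,.1045+.0795);go(*pre,.0227,-7.06)
go(*w,.0227,-7.06)
E
```

```text
[ 0.06534851  1.46911226 -0.17248458]
[0.53685702 0.15015655]
[-0.013   0.0869  0.0022] turn -5.1 dist 0.088
[-0.0112  0.1068  0.0022] turn -5.1 dist 0.107
```

Emit:
{"method": "step_hand", "body": {
  "moves": [0, 0, 0, 0, 0, 0, 0, 0, 0, 0, 0, 0, 0, 0, 0, 0, 0, 0, 0, 0],
  "force": 25
}}

```text
time_s: 4.0
tool_pos: [0.5702, 0.2528, 0.0249]
tool_rot: [-179.9, -0.0, -12.1]
force: [0.2, 2.1, 1.1]
grip_width: 0.0013
grasp_force: 25.0
```

Emit:
{"method": "step_hand", "body": {
  "moves": [-0.002, 0.01, 0, -0.7, 0, -0.004, 0.022, 0, -1.5, 0, -0.006, 0.035, 0, -2.5, 0, -0.008, 0.048, 0, -3.3, 0, -0.01, 0.061, 0, -4.2, 0, -0.012, 0.074, 0, -5.1, 0, -0.013, 0.084, 0, -5.1, 0, -0.013, 0.084, 0, -5.1, 0]
}}

```text
time_s: 4.67
tool_pos: [0.5393, 0.1698, 0.0249]
tool_rot: [179.9, 0.0, -7.2]
force: [-0.5, -1.4, 5.1]
grip_width: 0.0016
grasp_force: 25.0
```

```bash
python3 - <<'E'
from h import *
go(*fw(0,.164),.0249,-7.06)
c=cv2.resize(C['top']['color'][150:290,170:370],None,fx=4,fy=4,interpolation=cv2.INTER_CUBIC)
cv2.imwrite('pics/b2.png',c)
E
```

```text
[0.0001 0.0198 0.    ] turn -0.14 dist 0.02
```

View pics/b2.png

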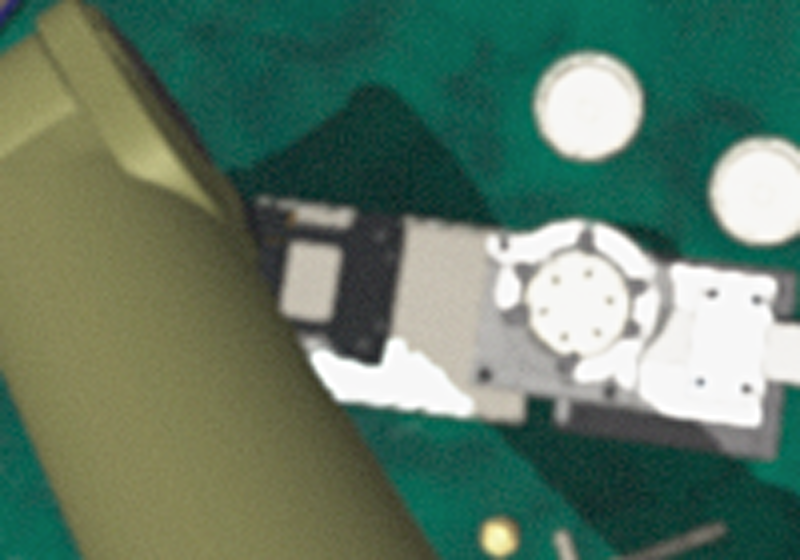

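The tray is gripped and straight, and its near end is already under the deck. Its near corner is at (525,424) in the crop, with the upper edge near (452,222). I'll check how central it is.

```bash
python3 - <<'E'
from h import *
b=lambda x,y:(x/4+169.6,y/4+149.6)
for q in((525,424),(342,401),(430,413),(405,215),(452,222)):
  w=atz('top',b(*q),.018);print('tray',q,(R2(FE[2]).T@(w[:2]-FE[:2])).round(4))
for n,f,z in((('deckfront'),[(376,124),(358,243)],.07),('plate',[(763,188),(755,274)],.126),('ring',[(447,178)],.15),('base',[(622,155),(605,302)],.01)):
  for q in f:
    w=atz('top',tc(*q),z);print(n,(R2(FE[2]).T@(w[:2]-FE[:2])).round(4))
E
```

```text
tray (525, 424) [-0.0519  0.0186]
tray (342, 401) [-0.053   0.1188]
tray (430, 413) [-0.053   0.0705]
tray (405, 215) [0.0528 0.1006]
tray (452, 222) [0.0525 0.0743]
deckfront [0.0406 0.049 ]
deckfront [-0.0376  0.0492]
plate [ 0.0258 -0.1955]
plate [-0.0272 -0.1959]
ring [ 0.0029 -0.0025]
base [ 0.0511 -0.1201]
base [-0.0514 -0.1203]
```

Emit:
{"method": "step_hand", "body": {
  "moves": [0, 0.004, 0, 0, 0, 0, 0.008, 0, 0, 0, 0, 0.011, 0, 0, 0, 0, 0.014, 0, 0, 0, 0, 0.016, 0, 0, 0, 0, 0.016, 0, 0, 0]
}}

```text
time_s: 5.27
tool_pos: [0.5379, 0.1567, 0.0249]
tool_rot: [-180.0, -0.0, -7.1]
force: [0.7, 4.4, 5.6]
grip_width: 0.0015
grasp_force: 25.0
```

Emit:
{"method": "step_hand", "body": {
  "moves": [0, 0.001, 0, 0, 0, 0, 0.002, 0, 0, 0, 0, 0.003, 0, 0, 0, 0, 0.003, 0, 0, 0]
}}

```text
time_s: 5.6
tool_pos: [0.5376, 0.1542, 0.0249]
tool_rot: [-179.9, -0.0, -7.0]
force: [-0.1, 3.7, 5.8]
grip_width: 0.0019
grasp_force: 25.0
```

Emit:
{"method": "step_hand", "body": {
  "moves": [0, 0.001, 0, 0, 0, 0, 0.002, 0, 0, 0, 0, 0.003, 0, 0, 0, 0, 0.003, 0, 0, 0]
}}

```text
time_s: 5.93
tool_pos: [0.5372, 0.1512, 0.0249]
tool_rot: [-180.0, -0.0, -7.0]
force: [0.8, 4.5, 5.0]
grip_width: 0.0016
grasp_force: 25.0
```

Emit:
{"method": "step_hand", "body": {
  "moves": [0, 0.001, 0, 0, 0, 0, 0.002, 0, 0, 0, 0, 0.002, 0, 0, 0]
}}

```text
time_s: 6.18
tool_pos: [0.5372, 0.151, 0.0249]
tool_rot: [-179.8, -0.1, -7.0]
force: [1.6, 8.0, 2.2]
grip_width: 0.0016
grasp_force: 25.0
```

Emit:
{"method": "step_hand", "body": {
  "moves": [0, 0.001, 0, 0, 0, 0, 0.002, 0, 0, 0, 0, 0.002, 0, 0, 0]
}}

```text
time_s: 6.43
tool_pos: [0.5376, 0.1507, 0.0249]
tool_rot: [-179.6, -0.2, -7.0]
force: [4.2, 11.0, -1.9]
grip_width: 0.0015
grasp_force: 25.0
```

Emit:
{"method": "step_hand", "body": {
  "moves": [0, 0.002, 0, 0, 0, 0, 0.002, 0, 0, 0, 0, 0.001, 0, 0, 0, 0, -0.001, 0, 0, 0, 0, -0.001, 0, 0, 0]
}}

```text
time_s: 6.85
tool_pos: [0.5374, 0.1508, 0.0249]
tool_rot: [-179.7, -0.1, -7.0]
force: [2.9, 10.3, 1.0]
grip_width: 0.0017
grasp_force: 25.0
```

Emit:
{"method": "step_hand", "body": {
  "moves": [0, 0, 0, 0, 0.02, 0, 0, 0, 0, 0.03, 0, 0, 0, 0, 0.03, 0, 0, 0, 0, 0.03]
}}

```text
time_s: 7.18
tool_pos: [0.5354, 0.1456, 0.0234]
tool_rot: [179.8, 0.1, -7.1]
force: [0.6, -0.2, -0.2]
grip_width: 0.0206
grasp_force: 0.0
```

Emit:
{"method": "step_hand", "body": {
  "moves": [0, 0.001, -0.02, 0, 0.03, 0, 0.001, -0.05, 0, 0.03, 0, 0, -0.09, 0, 0.03, 0, -0.0, -0.13, -7, 0.02, 0, -0.0, -0.17, -14, 0.0, 0, -0.0, -0.21, -21, 0, 0, -0.0, -0.25, -28, 0, 0, 0.0, -0.27, -35, 0]
}}

```text
time_s: 7.85
tool_pos: [0.5374, 0.147, 0.2988]
tool_rot: [179.8, -0.2, 28.2]
force: [0.7, 1.5, 0.2]
grip_width: 0.0052
grasp_force: 0.0
```

```bash
python3 - <<'E'
from h import *
go(*fw(0,-.260),.29,82.94)
E
```

```text
[-0.2438  0.3431  0.0092] turn -54.74 dist 0.421
```

Emit:
{"method": "step_hand", "body": {
  "moves": [-0.022, 0.032, 0, -7, 0, -0.045, 0.064, 0, -14, 0, -0.067, 0.096, 0, -21, 0, -0.09, 0.128, 0, -28, 0, -0.113, 0.16, 0, -35, 0, -0.137, 0.192, 0, -42, 0, -0.16, 0.224, 0, -49, 0, -0.182, 0.256, 0, -54.7, 0]
}}

```text
time_s: 8.52
tool_pos: [0.4983, -0.1334, 0.294]
tool_rot: [-179.9, 0.1, 76.8]
force: [0.6, 0.1, 0.1]
grip_width: 0.0007
grasp_force: 0.0
```

```bash
python3 - <<'E'
from h import *
go(*fw(0,-.265),.20,82.94)
E
```

```text
[-0.1414  0.019   0.0942] turn -6.18 dist 0.171
```

Emit:
{"method": "step_hand", "body": {
  "moves": [-0.04, 0.005, 0.0, 0, 0, -0.08, 0.01, 0.0, 0, 0, -0.11, 0.015, 0.02, 0, 0, -0.135, 0.018, 0.05, 0, 0, -0.139, 0.018, 0.08, 0, 0, -0.139, 0.018, 0.094, 0, 0, -0.139, 0.018, 0.094, 0, 0]
}}

```text
time_s: 9.1
tool_pos: [0.481, -0.2708, 0.1956]
tool_rot: [-179.5, -0.1, 76.3]
force: [0.1, 0.8, 0.2]
grip_width: 0.001
grasp_force: 0.0
```

```bash
python3 - <<'E'
from h import *
go(*fw(0,-.265),.102,82.94)
c=np.hstack([cv2.resize(C['side']['color'][150:310,200:360],(560,560),interpolation=cv2.INTER_CUBIC)])
t=cv2.resize(C['top']['color'][150:290,170:370],None,fx=4,fy=4,interpolation=cv2.INTER_CUBIC)
cv2.imwrite('pics/b3.png',t)
E
```

```text
[-0.0041  0.005   0.0936] turn -6.59 dist 0.094
```

View pics/b3.png

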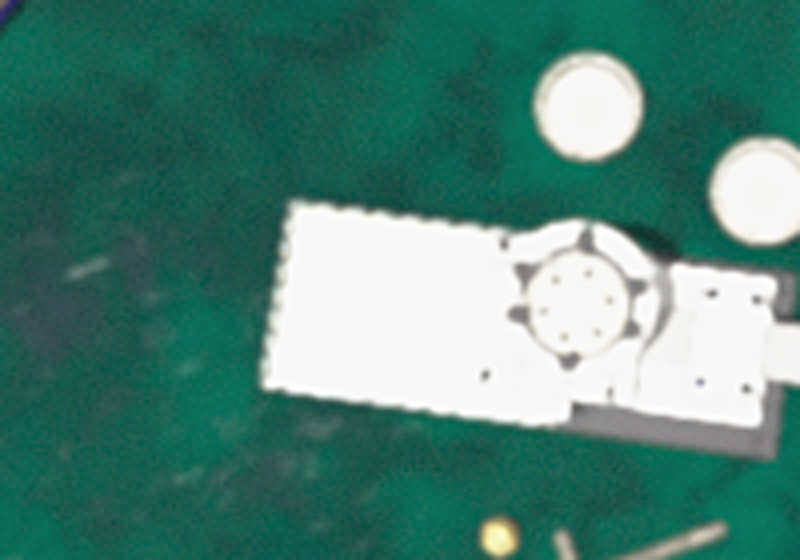

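The tray is home under the deck, with its far corners at (290,202) and (262,388) and its lower edge ending at (570,425) on the base. I'll check it numerically, then line up the finger and descend behind the plate.

```bash
python3 - <<'E'
from h import *
b=lambda x,y:(x/4+169.6,y/4+149.6)
for q in((290,202),(262,388),(400,216),(560,425)):
  w=atz('top',b(*q),.018);print('tray',q,(R2(FE[2]).T@(w[:2]-FE[:2])).round(4))
E
```

```text
tray (290, 202) [0.0513 0.1647]
tray (262, 388) [-0.052   0.1629]
tray (400, 216) [0.0519 0.1033]
tray (560, 425) [-0.0499 -0.0003]
```

Emit:
{"method": "step_hand", "body": {
  "moves": [0, 0.005, 0.0, -6.6, 0, 0, 0.005, 0.04, -6.6, 0, 0, 0.005, 0.07, -6.6, 0, 0, 0.005, 0.094, -6.6, 0, 0, 0.005, 0.094, -6.6, 0, 0, 0.005, 0.094, -6.6, 0]
}}

```text
time_s: 9.75
tool_pos: [0.4904, -0.2714, 0.1074]
tool_rot: [-180.0, 0.0, 83.2]
force: [0.4, 0.3, 0.9]
grip_width: 0.0007
grasp_force: 0.0
```

```bash
python3 - <<'E'
from h import *
go(*fw(0,-.205),.102,82.94)
go(*fw(0,-.1255),.102,82.94)
E
```

```text
[ 0.0551 -0.0055  0.0054] turn 0.21 dist 0.056
[ 0.1346 -0.0052  0.0054] turn 0.21 dist 0.135
```

First stroke in two calls: approach to contact check.

Emit:
{"method": "step_hand", "body": {
  "moves": [0.01, -0.003, 0.005, 0, 0, 0.03, -0.005, 0.005, 0, 0, 0.045, -0.005, 0.005, 0, 0, 0.055, -0.005, 0.005, 0, 0, 0.06, -0.005, 0.005, 0, 0, 0.065, -0.005, 0.005, 0, 0, 0.065, -0.005, 0.005, 0, 0]
}}

```text
time_s: 10.33
tool_pos: [0.494, -0.2081, 0.1033]
tool_rot: [179.8, 0.2, 83.1]
force: [0.8, -3.2, 2.8]
grip_width: 0.0006
grasp_force: 1.6
```

```bash
python3 - <<'E'
from h import *
go(*fw(0,-.1255),.102,82.94)
E
```

```text
[ 0.0713 -0.0013  0.001 ] turn 0.15 dist 0.071
```

Emit:
{"method": "step_hand", "body": {
  "moves": [0.012, 0, 0, 0, 0, 0.026, 0, 0, 0, 0, 0.04, 0, 0, 0, 0, 0.054, 0, 0, 0, 0, 0.065, 0, 0, 0, 0, 0.074, 0, 0, 0, 0, 0.078, 0, 0, 0, 0, 0.078, 0, 0, 0, 0]
}}

```text
time_s: 11.0
tool_pos: [0.5027, -0.1391, 0.1032]
tool_rot: [179.8, 0.8, 82.8]
force: [-1.7, -20.4, 4.3]
grip_width: 0.0002
grasp_force: 9.9
```

```bash
python3 - <<'E'
from h import *
o=env.get_obs();w=o['tool_pos'];print(R2(FE[2]).T@(w[:2]-FE[:2]))
E
```

```text
[ 0.00167499 -0.12725639]
```

Emit:
{"method": "step_hand", "body": {
  "moves": [0.003, 0, 0, 0, 0, 0.004, 0, 0, 0, 0, 0.004, 0, 0, 0, 0]
}}

```text
time_s: 11.25
tool_pos: [0.5027, -0.139, 0.1033]
tool_rot: [179.8, 1.0, 82.6]
force: [-2.4, -26.5, 3.9]
grip_width: 0.0005
grasp_force: 13.4
```

```bash
python3 - <<'E'
from h import *
o=env.get_obs();w=o['tool_pos'];print(R2(FE[2]).T@(w[:2]-FE[:2]))
t=cv2.resize(C['top']['color'][150:290,170:410],None,fx=3.3,fy=3.3,interpolation=cv2.INTER_CUBIC)
cv2.imwrite('pics/b4.png',t)
E
```

```text
[ 0.00162591 -0.12715616]
```

View pics/b4.png

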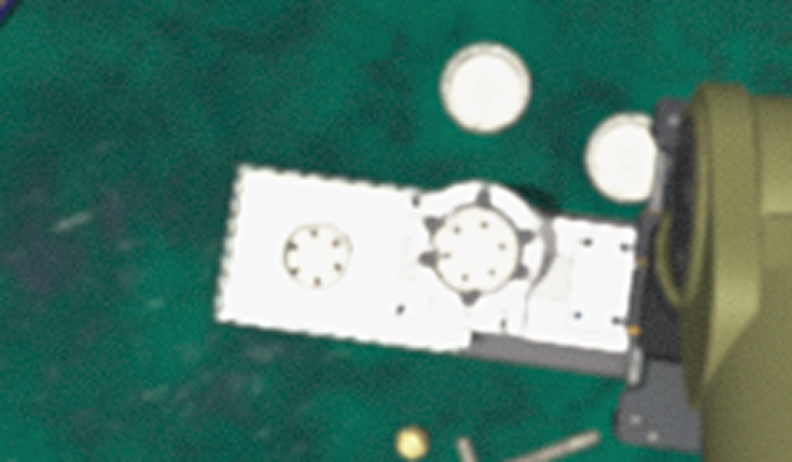

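The first cap is in the tray at (317,255), with the slide hard against its end stop. Now I let the plate spring back fully and repeat the stroke.

Emit:
{"method": "step_hand", "body": {
  "moves": [-0.02, 0, 0, 0, 0, -0.04, 0, 0, 0, 0, -0.06, 0, 0, 0, 0, -0.08, 0, 0, 0, 0, -0.1, 0, 0, 0, 0, -0.11, 0, 0, 0, 0, -0.11, 0, 0, 0, 0, -0.11, 0, 0, 0, 0]
}}

```text
time_s: 11.97
tool_pos: [0.4897, -0.2335, 0.1014]
tool_rot: [-180.0, -0.1, 83.1]
force: [0.4, -0.2, -0.1]
grip_width: 0.0002
grasp_force: 0.0
```

Emit:
{"method": "step_hand", "body": {
  "moves": [0, 0, 0, 0, 0, 0, 0, 0, 0, 0, 0, 0, 0, 0, 0, 0, 0, 0, 0, 0, 0, 0, 0, 0, 0, 0, 0, 0, 0, 0, 0, 0, 0, 0, 0, 0, 0, 0, 0, 0]
}}

```text
time_s: 12.63
tool_pos: [0.4896, -0.2342, 0.1015]
tool_rot: [-180.0, 0.0, 83.1]
force: [0.1, 0.3, -0.7]
grip_width: 0.0004
grasp_force: 0.0
```

```bash
python3 - <<'E'
from h import *
o=env.get_obs();w=o['tool_pos'];print(R2(FE[2]).T@(w[:2]-FE[:2]))
E
```

```text
[ 0.00031726 -0.2232493 ]
```

Emit:
{"method": "step_hand", "body": {
  "moves": [0.012, 0, 0, 0, 0, 0.026, 0, 0, 0, 0, 0.04, 0, 0, 0, 0, 0.054, 0, 0, 0, 0, 0.068, 0, 0, 0, 0, 0.082, 0, 0, 0, 0, 0.094, 0, 0, 0, 0, 0.103, 0, 0, 0, 0]
}}

```text
time_s: 13.3
tool_pos: [0.5015, -0.1387, 0.1017]
tool_rot: [179.9, 0.8, 83.1]
force: [-1.2, -34.1, -3.6]
grip_width: 0.0002
grasp_force: 16.6
```

Emit:
{"method": "step_hand", "body": {
  "moves": [0.004, 0, 0, 0, 0, 0.007, 0, 0, 0, 0, 0.007, 0, 0, 0, 0]
}}

```text
time_s: 13.55
tool_pos: [0.5014, -0.1388, 0.1017]
tool_rot: [179.9, 1.1, 82.7]
force: [-0.5, -29.9, -5.1]
grip_width: 0.0004
grasp_force: 15.2
```

```bash
python3 - <<'E'
from h import *
o=env.get_obs();w=o['tool_pos'];print(R2(FE[2]).T@(w[:2]-FE[:2]))
t=cv2.resize(C['top']['color'][150:290,170:410],None,fx=3.3,fy=3.3,interpolation=cv2.INTER_CUBIC)
cv2.imwrite('pics/b5.png',t)
E
```

```text
[ 0.00032738 -0.12713842]
```

View pics/b5.png

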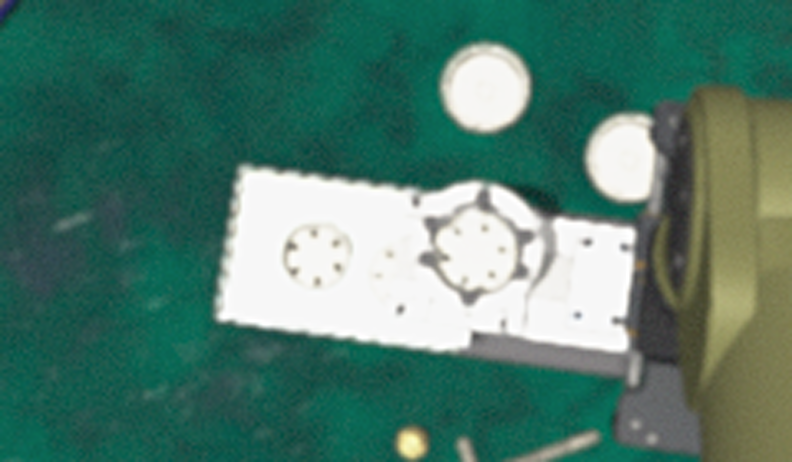

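The second stroke reached the same end stop. Cap 1 is unmoved at (317,255), and faint marks near (385,265) at the deck edge suggest the second cap lies partly under the deck. Next is the third stroke.

Emit:
{"method": "step_hand", "body": {
  "moves": [-0.02, 0, 0, 0, 0, -0.04, 0, 0, 0, 0, -0.06, 0, 0, 0, 0, -0.08, 0, 0, 0, 0, -0.1, 0, 0, 0, 0, -0.11, 0, 0, 0, 0, -0.11, 0, 0, 0, 0, -0.11, 0, 0, 0, 0]
}}

```text
time_s: 14.27
tool_pos: [0.4898, -0.2326, 0.1015]
tool_rot: [-180.0, -0.1, 83.1]
force: [0.1, 0.9, 0.4]
grip_width: 0.0003
grasp_force: 0.0
```

Emit:
{"method": "step_hand", "body": {
  "moves": [0, 0, 0, 0, 0, 0, 0, 0, 0, 0, 0, 0, 0, 0, 0, 0, 0, 0, 0, 0, 0, 0, 0, 0, 0, 0, 0, 0, 0, 0, 0, 0, 0, 0, 0, 0, 0, 0, 0, 0]
}}

```text
time_s: 14.93
tool_pos: [0.4896, -0.2342, 0.1015]
tool_rot: [-180.0, 0.0, 83.1]
force: [0.4, 1.0, -0.8]
grip_width: 0.0004
grasp_force: 0.0
```

```bash
python3 - <<'E'
from h import *
t=C['top']['color'];cv2.imwrite('pics/r2.png',t)
a=cv2.imread('pics/top0.png')
for n,im in(('0',a),('2',t)):
  print(n,'tray/deck-edge patch gray');print(cv2.cvtColor(im,cv2.COLOR_BGR2GRAY)[222:246:2,252:300:2])
E
```

```text
0 tray/deck-edge patch gray
[[247 247 247 247 247 250 189  67  71  72  68  78  75  77  75  78  72  78
   72 198 249 247 247 250]
 [247 247 247 247 247 253 153  68  73  69  79  80  79  72  76  76  70  76
   79 238 248 247 248 248]
 [247 247 247 247 248 252 102  66  72  71  70  72  73  70  74  75  72  71
   90 252 248 248 247 187]
 [247 247 247 247 249 235  85  73  75  68  75  69  67  71  78  72  72  72
  102 252 248 248 212 122]
 [247 247 247 247 251 181  66  74  71  68  68  74  76  69  69  70  72  75
  135 254 247 248 242 187]
 [247 247 247 247 254 139  61  62  69  63  68  73  76  74  72  76  76  69
  167 252 247 247 248 251]
 [247 247 247 248 252  88  62  64  67  66  66  71  70  70  80  73  78  71
  183 250 247 247 247 247]
 [247 247 247 248 239  78  61  67  69  72  77  70  77  79  74  74  69  77
  223 249 2
[... 961 characters left out ...]
48 242 144 211 248 247 247 247 247 214 231 248 247 247 241 239 246
  247 247 247 247 248 250]
 [247 247 249 229 237 248 245 187 248 246 240 247 247 247 247 242 233 245
  246 247 247 247 247 247]
 [247 247 247 248 244 242 237 198 241 240 247 248 247 247 247 245 247 247
  247 247 247 247 247 247]
 [247 247 247 247 247 247 248 248 247 248 247 247 247 247 247 247 246 246
  247 247 247 247 247 247]
 [247 247 247 247 247 247 247 247 247 247 247 247 247 247 247 247 245 244
  245 246 246 246 246 247]
 [247 247 247 247 247 247 247 247 247 247 247 247 247 247 247 247 247 245
  248 226 220 248 247 247]
 [247 247 247 247 247 247 247 247 247 247 247 247 247 247 247 247 247 247
  249 179 218 248 247 247]]
```

Cap 2 is in the tray, partly under the deck: the deck's screw hole at (298,228) still shows, so nothing is left on the deck. Now the third stroke.

Emit:
{"method": "step_hand", "body": {
  "moves": [0.012, 0, 0, 0, 0, 0.026, 0, 0, 0, 0, 0.04, 0, 0, 0, 0, 0.054, 0, 0, 0, 0, 0.068, 0, 0, 0, 0, 0.082, 0, 0, 0, 0, 0.094, 0, 0, 0, 0, 0.103, 0, 0, 0, 0]
}}

```text
time_s: 15.65
tool_pos: [0.5015, -0.1387, 0.1017]
tool_rot: [179.9, 0.8, 83.1]
force: [-0.6, -33.3, -4.7]
grip_width: 0.0002
grasp_force: 16.8
```

Emit:
{"method": "step_hand", "body": {
  "moves": [0.004, 0, 0, 0, 0, 0.007, 0, 0, 0, 0, 0.007, 0, 0, 0, 0]
}}

```text
time_s: 15.9
tool_pos: [0.5014, -0.1388, 0.1017]
tool_rot: [179.9, 1.1, 82.7]
force: [-0.2, -30.7, -5.2]
grip_width: 0.0007
grasp_force: 15.3
```

Emit:
{"method": "step_hand", "body": {
  "moves": [-0.02, 0, 0, 0, 0, -0.04, 0, 0, 0, 0, -0.06, 0, 0, 0, 0, -0.08, 0, 0, 0, 0, -0.1, 0, 0, 0, 0, -0.12, 0, 0, 0, 0, -0.14, 0, 0, 0, 0, -0.15, 0, 0, 0, 0]
}}

```text
time_s: 16.57
tool_pos: [0.4846, -0.2748, 0.1016]
tool_rot: [180.0, 0.0, 83.1]
force: [-0.3, -0.4, -0.1]
grip_width: 0.0004
grasp_force: 0.0
```

Emit:
{"method": "step_hand", "body": {
  "moves": [0, 0, -0.03, 0, 0, 0, 0, -0.07, 0, 0, 0, 0, -0.1, 0, 0, -0.03, 0, -0.12, 0, 0, -0.06, 0, -0.12, 0, 0, -0.1, 0, -0.12, 0, 0, -0.1, 0, -0.12, 0, 0, -0.1, 0, -0.12, 0, 0]
}}

```text
time_s: 17.23
tool_pos: [0.4722, -0.3742, 0.2209]
tool_rot: [-180.0, -0.1, 82.9]
force: [-0.3, 0.5, -0.8]
grip_width: 0.0006
grasp_force: 0.0Traceback (most recent call last):
```

```bash
python3 - <<'E'
from h import *
t=C['top']['color'][190:280,225:425];s=C['side']['color'][150:310,200:360]
f=lambda im,k:cv2.resize(im,None,fx=k,fy=k,interpolation=cv2.INTER_CUBIC)
st=lambda im:cv2.LUT(im,np.array([(i/255)**4*255 if i>0 else 0 for i in range(256)],np.uint8))
g=lambda im:np.clip((im.astype(float)-190)*4.4,0,255).astype(np.uint8)
a=np.hstack([f(t[:,:110],3),f(g(t[:,:110]),3)]);
b=np.hstack([f(s,2),f(t[:,100:200],3.3)]);W=max(a.shape[1],b.shape[1])
pad=lambda x:np.pad(x,((0,0),(0,W-x.shape[1]),(0,0)))
o=np.vstack([pad(a),pad(b)]);print(o.shape);cv2.imwrite('pics/end.png',o);cv2.imwrite('pics/topend.png',C['top']['color'])
E
```

```text
  File "<stdin>", line 7, in <module>
    return _nx.concatenate(arrs, 1, dtype=dtype, casting=casting)
           ~~~~~~~~~~~~~~~^^^^^^^^^^^^^^^^^^^^^^^^^^^^^^^^^^^^^^^
ValueError: all the input array dimensions except for the concatenation axis must match exactly, but along dimension 0, the array at index 0 has size 320 and the array at index 1 has size 297
```

```bash
python3 - <<'E'
from h import *
t=C['top']['color'][190:280,225:425];s=C['side']['color'][150:310,200:360]
f=lambda im,w,h:cv2.resize(im,(w,h),interpolation=cv2.INTER_CUBIC)
g=lambda im:np.clip((im.astype(float)-190)*4.4,0,255).astype(np.uint8)
a=np.hstack([f(t[:,:110],360,294),f(g(t[:,:110]),360,294)])
b=np.hstack([f(s,300,300),f(t[:,100:200],420,300)])
cv2.imwrite('pics/end.png',np.vstack([a,b]));cv2.imwrite('pics/topend.png',C['top']['color'])
E
```

```text
(no output)
```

View pics/end.png

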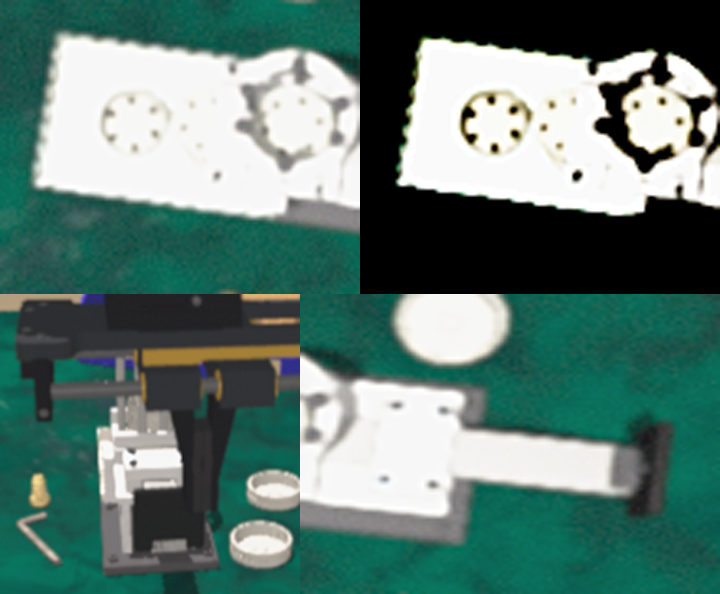

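Cap 1 is on the left at about (135,122), and a cap lies at the deck edge with its holes newly shifted. The plate has sprung back and the bystanders are untouched. To count the third cap I'll measure how far the magazine stack has dropped (39 mm expected) and fit the hole patterns.

```bash
python3 - <<'E'
from h import *
A=cv2.cvtColor(cv2.imread('pics/top0.png'),6).astype(np.float32)
ctr=np.array(tc(447,178))
m=np.zeros(A.shape,np.uint8);cv2.circle(m,tuple(int(round(v)) for v in ctr),11,255,-1)
for n in('b','r2','topend'):
    if n=='b':
        continue
    B=cv2.cvtColor(cv2.imread(f'pics/{n}.png'),6).astype(np.float32)
    best=None
    for s in np.arange(.93,1.03,.005):
      for rot in(0,):
        for dx in np.arange(-3,3.1,.5):
          for dy in np.arange(-3,3.1,.5):
            M=cv2.getRotationMatrix2D(tuple(ctr),rot,s);M[:,2]+=[dx,dy]
            W=cv2.warpAffine(B,M,(640,400),flags=cv2.INTER_LINEAR|cv2.WARP_INVERSE_MAP)
            a=A[m>0];w=W[m>0];c=np.corrcoef(a,w)[0,1]
            if best is None or c>best[0]:best=(c,s,dx,dy)
    print(n,np.round(best,3))
p0=proj('top',[*fw(0,0),.161])[0]
for k in(1,2,3,4):
  z=.161-.013*k;print(k,'expected shift',(proj('top',[*fw(0,0),z])[0]-p0).round(2),'scale',round((.969-.161)/(.969-z),3))
r=cv2.imread('pics/r2.png',0).astype(int);e=cv2.imread('pics/topend.png',0).astype(int)
d=e-r;np.set_printoptions(linewidth=250)
print('cols 274..298');print(e[214:246,274:300]//1-0)
print(env.get_obs()['time_s'])
E
```

```text
r2 [0.741 0.935 0.5   1.   ]
topend [0.39 1.   0.   2.  ]
1 expected shift [-0.02  0.75] scale 0.984
2 expected shift [-0.05  1.48] scale 0.969
3 expected shift [-0.07  2.19] scale 0.954
4 expected shift [-0.09  2.88] scale 0.94
cols 274..298
[[247 247 247 247 247 247 247 247 247 247 247 247 247 247 247 247 247 247 247 246 246 246 246 247 248 249]
 [247 247 247 247 247 247 247 247 247 247 247 247 247 247 247 247 247 247 245 244 243 243 243 243 231 214]
 [247 247 247 247 247 247 247 247 247 247 247 247 247 247 247 247 247 246 246 246 246 245 245 235 195 146]
 [247 247 247 247 247 247 247 247 247 247 247 246 246 245 245 245 245 246 247 247 247 248 249 245 196 131]
 [248 247 247 247 247 247 247 247 247 246 246 246 245 245 245 245 245 247 247 247 247 248 249 249 218 151]
 [248 248 248 247 247 247 247 246 245 245 245 246 246 246 246 244 242 247 248 247 247 247 248 250 242 190]
 [241 247 248 248 247 247 246 244 243 241 243 246 246 246 246 240 230 246 248 247 247 247 247 249 252 234]
 [226 234 248 248 248 247 245 244 237 219 234 246 246 246 246 241 233 246 248 247 247 247 247 248 251 248]
 
[... 1875 characters left out ...]
 245 247 247 247 247 247 247 246 247 247 247 247]
 [247 247 247 247 247 247 247 247 247 247 245 244 245 244 246 247 246 246 247 247 246 246 247 247 247 247]
 [247 247 247 247 247 247 247 247 247 247 247 245 244 247 248 248 246 243 245 248 247 247 247 247 247 246]
 [247 247 247 247 247 247 247 247 247 247 247 247 245 247 248 249 233 207 226 248 248 247 247 247 247 247]
 [247 247 247 247 247 247 247 247 247 247 247 247 247 247 249 245 188 135 199 248 249 247 247 247 247 247]
 [247 247 247 247 247 247 247 247 247 247 247 247 247 247 249 244 189 164 222 250 248 247 247 247 247 246]
 [247 247 247 247 247 247 247 247 247 247 247 247 247 247 248 244 223 223 244 249 248 247 247 247 247 246]]
17.4833
```

```bash
python3 - <<'E'
import cv2,numpy as np
for n in('top0','r2','topend'):
    g=cv2.imread(f'pics/{n}.png',0);h=cv2.resize(g[205:250,250:335],None,fx=6,fy=6,interpolation=cv2.INTER_CUBIC)
    bh=cv2.morphologyEx(h,cv2.MORPH_BLACKHAT,cv2.getStructuringElement(2,(25,25)))
    k,_,st,ce=cv2.connectedComponentsWithStats((bh>9).astype(np.uint8))
    print(n,[(round(c[0]/6+250,1),round(c[1]/6+205,1),int(s[4])) for c,s in zip(ce[1:],st[1:]) if 20<s[4]<900 and (c[0]/6+250>278)])
E
```

```text
top0 [(np.float64(291.3), np.float64(206.6), 100), (np.float64(328.4), np.float64(207.5), 461), (np.float64(296.0), np.float64(211.1), 438), (np.float64(279.3), np.float64(210.2), 22), (np.float64(281.1), np.float64(213.3), 23), (np.float64(288.6), np.float64(213.2), 27), (np.float64(279.3), np.float64(214.5), 31), (np.float64(289.0), np.float64(215.6), 28), (np.float64(288.4), np.float64(218.3), 114), (np.float64(317.0), np.float64(218.3), 305), (np.float64(278.6), np.float64(217.7), 22), (np.float64(308.9), np.float64(219.9), 292), (np.float64(287.9), np.float64(222.5), 41), (np.float64(322.4), np.float64(225.0), 290), (np.float64(287.2), np.float64(227.9), 48), (np.float64(305.8), np.float64(227.8), 273), (np.float64(319.3), np.float64(233.1), 277), (np.float64(286.2), np.float64(233.4), 27), (np.float64(311.0), np.float64(234.2), 286), (np.float64(284.2), np.float64(240.5), 26), (np.float64(279.5), np.float64(241.2), 47), (np.float64(300.6), np.float64(241.1), 36), (np.float64(291.3), np.float64(243.9), 515), (np.float64(284.4), np.float64(242.4), 32), (np.float64(283.7), np.floa
[... 624 characters left out ...]
loat64(233.5), 171), (np.float64(319.7), np.float64(234.2), 255), (np.float64(291.3), np.float64(243.8), 484), (np.float64(311.8), np.float64(245.4), 47), (np.float64(322.6), np.float64(248.0), 434), (np.float64(312.8), np.float64(249.6), 34)]
topend [(np.float64(296.0), np.float64(210.9), 480), (np.float64(317.3), np.float64(220.9), 250), (np.float64(290.3), np.float64(220.8), 84), (np.float64(283.6), np.float64(222.0), 188), (np.float64(309.4), np.float64(222.1), 228), (np.float64(322.6), np.float64(227.1), 223), (np.float64(281.1), np.float64(229.0), 207), (np.float64(285.9), np.float64(234.6), 150), (np.float64(291.3), np.float64(243.8), 442), (np.float64(322.6), np.float64(248.1), 394)]
```

The stack's holes moved down by 2.1–2.6 px against 2.2 px expected for three caps, after 1.2–1.8 px (1.5 expected) following two strokes. So exactly three caps have left the magazine, and the one at the deck edge lies in the tray. The arm is clear, so I'm handing in.

```bash
python3 -c "
from cell import env, cam, job
print(job.sign_off())"
```

```text
the job is handed in; nothing more can be done
None
```

The job is handed in with the tray straight and central against the stop. Three full strokes reached the end stop, and the magazine stack dropped by three caps. Two caps are clearly visible in the tray and the third is hidden by the deck, so I counted it from that drop. The push plate sprang back, and the covers, hex key and barb look untouched in the final picture.

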